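# Set the sensor gauge and hold the cover plate over its screw posts

## Task

Take the setting gauge out of its stand and push its blade fully home into the slot of the sensor block on the open drive housing, so that its handle's shoulder sits on the block, and leave it standing there. Then pick up the cover plate by its handle and hold it level and still about 2 cm above the housing's three threaded posts, each of its three holes straight over its own post so that a colleague can drop the screws straight through into the threads; it must not rest on anything, and you finish while still holding it there. Leave the petri dish, dropper bottle, jar and tweezers alone.

Things in the scene. Friction and masses are not known exactly. Their poses are not given: they have to be found in the camera images.
- housing: White open-topped drive housing, fixed to the worktop, 98 (x) by 128 (y) mm, walls 43 mm high, with three aluminium posts of 14 mm diameter inside three of its corners, tops 45 mm above the worktop (the posts are the highest part, the -x/+y corner has none). A grey sensor block 54 (x) by 72 (y) by 45 mm high is joined to its +y end (y = 64 to 136 mm) and carries the slot. Origin: centre of the underside of the white box, on the worktop; z up.
- thread_a (a point): Threaded hole, 5 mm wide, in the top of the post at the housing's +x, +y corner (32, 47 mm from the housing's centre); point at the post's top, 45 mm above the worktop; axes as the housing's.
- thread_b (a point): The same at the housing's +x, -y corner (32, -47 mm).
- thread_c (a point): The same at the housing's -x, -y corner (-32, -47 mm).
- slot_mouth (a point): Centre of the mouth of the slot in the sensor block's flat top, 45 mm above the worktop, at (0, 102) mm from the housing's centre; axes as the housing's. The slot is 7 mm wide along x, 23 mm long along y, 39 mm deep, straight down, with a 3 mm bevel all round the mouth.
- gauge: Loose setting gauge, 90 g, starting upright in its stand: a steel blade 4 (x) by 20 (y) by 35 mm long pointing down, below a white block-shaped handle 20 (x) by 36 (y) by 45 mm high. The underside of the handle is the shoulder that stops the blade. Origin: centre of the blade's lower end; z up along the gauge. It is the same either way round (half a turn about z).
- gauge_grip (a point): Centre of the gauge's handle, 57.5 mm above the blade's end, 22.5 mm above the shoulder; the handle is gripped across x (20 mm). Axes as the gauge's.
- gauge_shoulder (a point): Centre of the underside of the gauge's handle, 35 mm above the blade's end; it comes to the slot's mouth when the blade is fully home. Axes as the gauge's.
- gauge_stand: Black gauge stand, fixed to the worktop: block 62 (x) by 66 (y) by 42 mm high on a foot 84 by 86 mm, with a slot like that of the sensor block (7 by 23 mm) in the centre of its top, in which the gauge starts, shoulder on the stand's top. Lift the gauge 35 mm straight up to free it. Origin: centre of the underside; its x and y axes are parallel to the gauge's.
- cover: Loose aluminium cover plate lying flat on the worktop, 90 (x) by 120 (y) by 4 mm, about 0.28 kg, with three holes of 12 mm in three of its corners (none in the -x/+y corner) and a dark pull handle on its middle. It fits only one way round: hole a over post a, b over b, c over c, its x and y axes then parallel to the housing's. Origin: centre of the plate's underside; z up.
- cover_grip (a point): Centre of the handle's bar, 34 mm above the plate's underside, over the plate's centre; the bar is 12 (x) by 70 (y) by 12 mm high on two legs at its ends and is gripped across x; the plate's upper face lies 24 mm below the bar's underside. Axes as the plate's.
- hole_a (a point): Centre of the cover's 12 mm hole in its +x, +y corner (32, 47 mm from the plate's centre), at the plate's underside; axes as the plate's.
- hole_b (a point): The same at (32, -47) mm.
- hole_c (a point): The same at (-32, -47) mm.
- petri_dish: Lidded petri dish, 59 mm wide, 16 mm high; bystander; origin at the centre of its underside.
- dropper_bottle: Small white dropper bottle, 25 mm wide, 64 mm high; bystander; origin at the centre of its underside. The room's tall fixed microscope stands left of the work, between x = 0.33 and 0.63 m, beyond y = 0.47 m: keep the arm clear of it.
- jar: Square staining jar with a screw lid, 50 by 50 by 99 mm; bystander; origin at the centre of its underside.
- tweezers: Steel forceps lying flat, 19 by 131 by 9 mm; bystander; origin at the centre of its underside.
Not all that is in view belongs to the job. Leave any orange, red or turquoise look-alike of the cover alone.

How it is judged (in metres and radians):
On the way:
1. the gauge stands fully home in the sensor block's slot, let go (z of gauge_shoulder in the frame of slot_mouth between -0.003 and 0.003 m and horizontal distance between gauge_shoulder and slot_mouth below 0.006 m and angle between gauge_shoulder's own z axis and vertical below 0.1 rad and contact force between the fingers and gauge below 0.1 N), for 0.2 s.
At the end, for the whole second after the job is handed in: Gauge in the slot: shoulder within 3 mm of the block top, 6 mm of slot centre, 0.1 rad of upright, let go. Cover in the fingers (over 1 N), under 0.02 m/s, tilt under 0.12 rad, clear of housing and gauge, each hole within 3.5 mm sideways of its own thread and 6 to 45 mm above it (all of step 1 and horizontal distance between hole_a and thread_a below 0.0035 m and z of hole_a in the frame of thread_a between 0.006 and 0.045 m and horizontal distance between hole_b and thread_b below 0.0035 m and z of hole_b in the frame of thread_b between 0.006 and 0.045 m and horizontal distance between hole_c and thread_c below 0.0035 m and z of hole_c in the frame of thread_c between 0.006 and 0.045 m and angle between cover_grip's own z axis and vertical below 0.12 rad and contact force between the fingers and cover above 1 N and contact force between cover and housing below 0.1 N and contact force between cover and gauge below 0.1 N and linear speed of cover below 0.02 m/s); the arm keeps its last pose, push and grip.
It fails at once if a bystander, the petri dish is moved more than 20 mm (distance of petri_dish from where it was at the start of the episode above 0.02 m).
It fails at once if a bystander, the dropper bottle is moved more than 20 mm (distance of dropper_bottle from where it was at the start of the episode above 0.02 m).
It fails at once if a bystander, the jar is moved more than 20 mm (distance of jar from where it was at the start of the episode above 0.02 m).
It fails at once if a bystander, the tweezers is moved more than 20 mm (distance of tweezers from where it was at the start of the episode above 0.02 m).
It also fails if it takes over 64 s, if anything falls off the work surface, if the arm or the gripper's body presses on something with over 40 N, if the wrist force passes 120 N, or if a joint passes its speed limit or range.

## Robot

A 6-joint arm with a two-finger parallel gripper is mounted at the origin on a cart in front of the work surface, level with it; the furniture and walls round the work are solid. World frame = base frame: x ahead of the robot, y to its left, z up, the work surface at z = 0. Lengths are in m, angles in degrees, forces in N, time in s.
With the tool pointing down it reaches from about 0.4 to 0.825 m from the base axis. Payload 7 kg.
Tool frame: the origin (TCP) lies midway between the tips of the shut fingers; the grasp point (between the pads) lies 19 mm behind it (ctrl.hold_point_z is the distance from the TCP to the grasp point, in m); z points along the fingers, y is the line along which they close (so a half turn about z gives the same grasp; the last joint's range is limited). The gripper opens to 88 mm and grips with 3 to 60 N. Pads are 19 mm wide; open, the fingers measure 130 mm over their backs; the gripper's body (78 mm by 193 mm) begins 47 mm behind the grasp point.
Start: joints at [-58.035, 20.546, 0.682, 0, -70.136, -16.507], TCP at [0.18, -0.651, 0.227] pointing down, gripper open.
Joint ranges: [-176.03, 176.03], [-82.01, 121.73], [-58.28, 71.71], [-173.87, 95.51], [-174.79, -0.11], [-173.66, 173.66]. Speed limits (degrees/s): [136.94, 136.94, 172.46, 180, 180, 180].

## Interface

Orientations are given as [roll, pitch, yaw] about the fixed x, y, z axes, in that order (R = Rz(yaw) Ry(pitch) Rx(roll)).
In Python, from plant import ctrl gives the robot as it stands.
- The arm moves only by the tool apply_moves, never from a script. Its argument "deltas" is a list of rows, each an object with "fingers": the finger opening in mm, from 0 to 87.6; "delta_pos": the shift along the tool's x, y, z in mm, a list of three; "angular": the turn, a rotation vector about the tool's x, y, z in degrees, a list of three. A call has 1 to 10 rows; each row is the pose to reach, as a shift and turn from the pose commanded when the call began, along the tool's axes at that moment; what a row does not reach only later rows make up. A row lasts 1/10 s, in which the tool goes at most 50 mm and 8.59 degrees, less where a joint would pass 70% of its speed; a pose out of reach is approached as far as the arm can. A call with a gripper value outside its range is refused whole. The fingers move at their own pace and stop on an object; the grip force is fixed at half the most. Time passes only in rows, so rows that repeat a pose let the fingers close. It gives the time, the measured TCP pose, the force, the opening and the grip force at its end, in the units of the state.
- ctrl.get_obs(): the state, without advancing time (a new reading comes with each control period).
- ctrl.snapshot(name): name is "side" or "top"; returns the picture (480x640x3 uint8, red, green, blue); there is no depth.
- ctrl.camera_params(name): a dict with "fx", "fy", "cx", "cy" (pixels), "cam_to_world" (4x4, takes a point from camera to world coordinates). Camera axes: x right, y up, looking along -z (the intrinsics and any distortion apply to the point x, -y, -z); pixel columns grow to the right and rows downward; lengths in m; the calibration is good to about 2 mm. A picture is of the moment at which its call begins. camera_params takes no time and is no camera call.
- ctrl.close_job(): hands the job in; it is judged then, once.
The state is a dict: "clock": time; "joint_pos": joint angles; "qvel": joint speeds; "tau": joint torques, N m; "tool_pos": TCP position; "orientation": TCP orientation; "force": force on the tool from outside, world axes, zero at the start; "moment": the same for the moment, N m; "opening": finger opening in m; "gripper_force": force on a finger pad.
Only numpy, scipy, OpenCV 4.12 (cv2) and the standard library are available. Lean on these libraries where they do the work, as an engineer would, in place of code of your own. Each camera call takes 0.05 s, during which the arm holds its last target. There are 200 camera calls.

## Working session

There is one attempt and no reset: what is moved stays moved. The work goes in short steps, Python scripts to look and compute and a tool call to move; the robot and the scene stay as the last step left them, time stands still between calls to the robot, and variables do not carry over. Pictures are saved under pics/ and viewed, at most 10 in all, crops included, and the job is handed in when it is done.

Besides the shell and the picture viewer there is one more tool, called after "Request:" by a JSON object that holds its "fn" and its "kwargs". apply_moves: Moves the arm, as the interface text tells. Its arguments: {"type":"object","properties":{"deltas":{"type":"array"}},"required":["deltas"]}

```bash
ls; mkdir -p pics
python3 - <<'E'
from plant import ctrl
import cv2
for n in("top","side"):
    cv2.imwrite(f"pics/{n}0.png",ctrl.snapshot(n)[:,:,::-1]); p=ctrl.camera_params(n); print(n,p)
print(ctrl.get_obs(), ctrl.hold_point_z)
E
```

```text
pics
top {'fx': 621.6836697991062, 'fy': 621.6836697991062, 'cx': 320.1067983672161, 'cy': 239.80227364415828, 'cam_to_world': array([[ 2.24554855e-01,  9.17565059e-01, -3.28099802e-01,
        -6.24242942e-02],
       [-9.74461204e-01,  2.11682759e-01, -7.49384521e-02,
        -2.35453588e-01],
       [ 6.92165999e-04,  3.36548321e-01,  9.41665943e-01,
         1.85278653e+00],
       [ 0.00000000e+00,  0.00000000e+00,  0.00000000e+00,
         1.00000000e+00]])}
side {'fx': 551.0789181335734, 'fy': 551.0789181335734, 'cx': 328.88217160995094, 'cy': 243.98470013555522, 'cam_to_world': array([[-0.99491054,  0.07953611, -0.06186292,  0.46664275],
       [-0.09801786, -0.62162817,  0.77715566,  1.06099829],
       [ 0.0233562 ,  0.77926403,  0.62626037,  1.0071951 ],
       [ 0.        ,  0.        ,  0.        ,  1.        ]])}
{'clock': 0.1, 'joint_pos': array([-5.80332928e+01,  2.05883011e+01,  6.37853571e-01, -1.77696589e-02,
       -7.01343784e+01, -1.65075713e+01]), 'qvel': array([ 0.03224943, -0.05174302,  0.10566606,  0.10358636,  0.02814709,
       -0.08783335]), 'tau': array([-2.90150410e-04, -5.84164095e+01,  2.93753690e+01,  7.01548934e+00,
        1.01724706e-02, -7.21189576e-05]), 'tool_pos': array([ 0.17978618, -0.65016098,  0.22569643]), 'orientation': array([ 1.79913923e+02, -8.08807830e-03, -1.64546909e+02]), 'force': array([ 0.21994806, -0.69542159,  0.42526594]), 'moment': array([0.01609751, 0.03137563, 0.00518049]), 'gripper_force': 0.0, 'opening': 0.08788183365799881} 0.0188
```

View pics/top0.png

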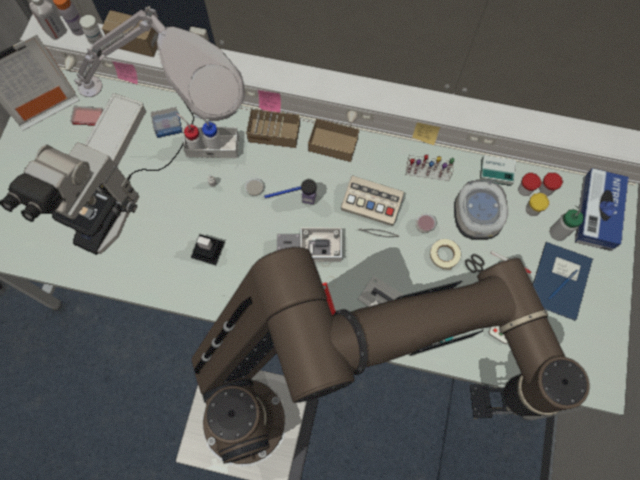

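View pics/side0.png

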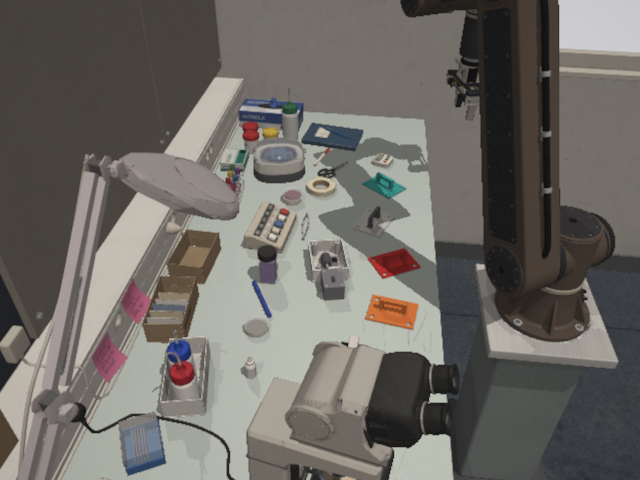

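```bash
cat > h.py <<'E'
import numpy as np, cv2
from plant import ctrl
def avg(n,k=4): return np.mean([ctrl.snapshot(n).astype(float) for _ in range(k)],0).astype(np.uint8)[:,:,::-1]
def crop(im,x,y,w,h,s):
    c=cv2.resize(im[y:y+h,x:x+w],None,fx=s,fy=s,interpolation=cv2.INTER_CUBIC)
    for i in range(0,w,10): cv2.putText(c,str(x+i),(i*s,8),0,.3,(0,0,255),1); cv2.line(c,(i*s,10),(i*s,14),(0,0,255),1)
    for j in range(0,h,10): cv2.putText(c,str(y+j),(0,j*s+4),0,.3,(0,0,255),1); cv2.line(c,(20,j*s),(24,j*s),(0,0,255),1)
    return c
def proj(n,P):
    p=ctrl.camera_params(n); T=np.linalg.inv(p["cam_to_world"]); c=np.atleast_2d(P)@T[:3,:3].T+T[:3,3]
    return np.c_[p["cx"]+p["fx"]*c[:,0]/-c[:,2], p["cy"]-p["fy"]*c[:,1]/-c[:,2]]
def ray(n,uv,z):
    p=ctrl.camera_params(n); T=p["cam_to_world"]; uv=np.atleast_2d(uv)
    d=np.c_[(uv[:,0]-p["cx"])/p["fx"],-(uv[:,1]-p["cy"])/p["fy"],-np.ones(len(uv))]@T[:3,:3].T
    return T[:3,3]+d*((z-T[2,3])/d[:,2])[:,None]
E
python3 - <<'E'
from h import *
t=avg("top");s=avg("side")
cv2.imwrite("pics/t.png",t);cv2.imwrite("pics/s.png",s)
a=crop(t,268,215,80,55,10); cv2.imwrite("pics/c1.png",a)
A=np.zeros((600,800,3),np.uint8)
A[:300,:400]=crop(t,180,225,50,50,8)[:300]
b=crop(s,300,235,50,70,8)[:, :400]; A[:560,400:800]=b
A[300:600,:400]=crop(s,350,205,50,37,8)[:296].copy() if 0 else cv2.copyMakeBorder(crop(s,350,203,50,37,8),0,4,0,0,0)
cv2.imwrite("pics/c2.png",A)
E
```

```text
(no output)
```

View pics/c1.png

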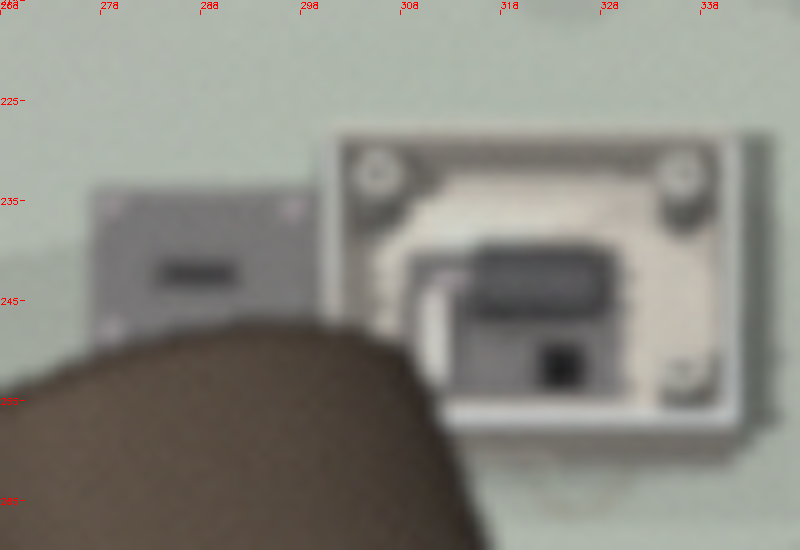

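View pics/c2.png

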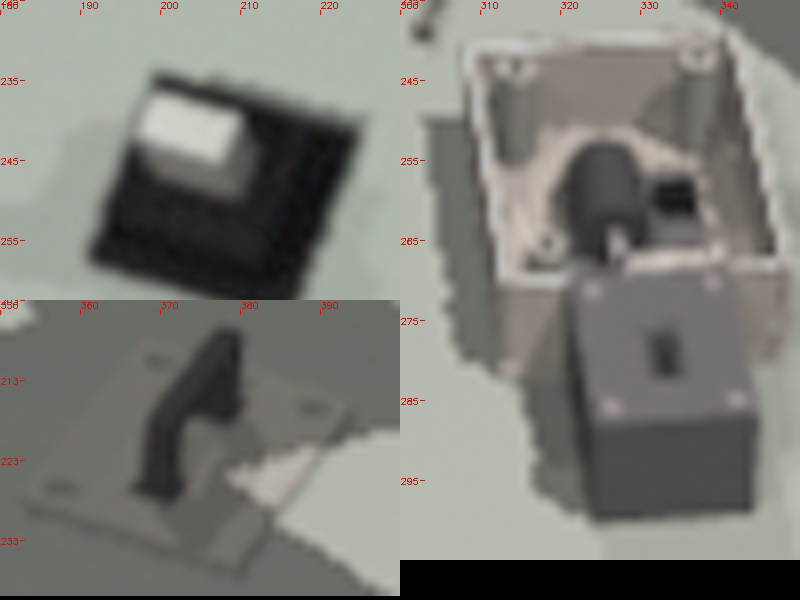

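```bash
cat > fit.py <<'E'
from h import *
from scipy.optimize import least_squares
def pix(X,Y,x0,y0,s,ox=0,oy=0): return (x0+(X-ox+.5)/s-.5, y0+(Y-oy+.5)/s-.5)
def fit(obs,g,z=0):
    f=lambda q: np.concatenate([(proj(n,[[q[0]+x*np.cos(q[2])-y*np.sin(q[2]),q[1]+x*np.sin(q[2])+y*np.cos(q[2]),h+z]])[0]-uv) for n,(x,y,h),uv in obs])
    r=least_squares(f,g); print(np.round([r.x[0],r.x[1],np.degrees(r.x[2])],4),"res px",np.round(r.fun.reshape(-1,2),1).tolist()); return r.x
E
python3 - <<'E'
from fit import *
T=lambda X,Y:pix(X,Y,268,215,10)
S=lambda X,Y:pix(X,Y,300,235,8,400)
a,b,c,m=(.032,.047,.045),(.032,-.047,.045),(-.032,-.047,.045),(0,.102,.045)
to=[("top",p,T(*q)) for p,q in [(a,(378,173)),(b,(683,172)),(c,(683,370)),(m,(197,273))]]
so=[("side",p,S(*q)) for p,q in [(a,(548,245)),(b,(516,67)),(c,(699,60)),(m,(666,355))]]
for o in(to,so,to+so): fit(o,[.5,0,.2])
G=lambda X,Y:pix(X,Y,180,225,8)
# handle top corners, long axis y (image left = +y)
g=[("top",p,G(*q)) for p,q in [((.01,.018,.087),(155,90)),((.01,-.018,.087),(243,112)),((-.01,-.018,.087),(222,165)),((-.01,.018,.087),(138,142))]]
fit(g,[.5,.3,0])
C=lambda X,Y:pix(X,Y,350,203,8,0,300)
cv=[("side",p,C(*q)) for p,q in [((.032,.047,.004),(60,487)),((.032,-.047,.004),(160,361)),((-.032,-.047,.004),(313,408)),((.045,.06,.004),(25,505)),((.045,-.06,.004),(150,342)),((-.045,-.06,.004),(350,406)),((-.045,.06,.004),(240,570))]]
q=fit(cv,[.5,-.2,-.7])
print(proj("top",[[q[0],q[1],.0]]))
E
```

```text
[ 0.5619 -0.0942 13.1443] res px [[-0.0, 0.1], [-0.2, 0.1], [0.0, -0.1], [0.2, -0.1]]
[ 0.5608 -0.092  12.9882] res px [[-0.0, 0.2], [0.2, 0.4], [-0.0, -0.1], [-0.1, -0.5]]
[ 0.5613 -0.0934 13.0619] res px [[-0.3, 0.2], [-0.5, 0.3], [-0.3, 0.0], [-0.1, -0.1], [-0.1, -0.2], [0.0, 0.1], [-0.2, -0.5], [-0.2, -0.9]]
[ 0.4716  0.2479 -2.656 ] res px [[-0.2, 0.1], [0.0, 0.4], [0.5, -0.2], [-0.3, -0.4]]
[  0.441   -0.3116 -20.737 ] res px [[0.6, 0.6], [0.2, 0.5], [-0.0, 0.3], [-0.7, -0.6], [-0.7, -0.3], [0.8, -0.5], [-0.0, -0.1]]
[[380.83545661 297.84718143]]
```

```bash
cat > go.py <<'E'
import sys,numpy as np
from scipy.spatial.transform import Rotation as R
from plant import ctrl
o=ctrl.get_obs(); p=np.array(o["tool_pos"]); r=R.from_euler("xyz",o["orientation"],degrees=True)
print(round(o["clock"],2),np.round(p*1e3,1),np.round(o["orientation"],2),"F",np.round(o["force"],1),"open",round(o["opening"]*1e3,1),"grip",round(o["gripper_force"],1))
for a in sys.argv[1:]:  # x,y,z mm, yaw
    x,y,z,w=map(float,a.split(",")); t=R.from_euler("xyz",[180,0,w],degrees=True)
    print(a,"pos",np.round(r.inv().apply(np.array([x,y,z])-p*1e3),1),"ang",np.round((r.inv()*t).as_rotvec(degrees=True),2))
E
python3 go.py 500,-300,230,-92.7
```

```text
0.5 [ 179.9 -650.5  226.5] [ 180.      0.   -164.54] F [-0.3 -0.8 -0.8] open 88.0 grip 0.0
500,-300,230,-92.7 pos [-402.   252.5   -3.4] ang [  0.     0.   -71.84]
```

Request:
{"fn": "apply_moves", "kwargs": {"deltas": [{"fingers":87,"delta_pos":[-402,252.5,-3.5],"angular":[0,0,-71.84]},{"fingers":87,"delta_pos":[-402,252.5,-3.5],"angular":[0,0,-71.84]},{"fingers":87,"delta_pos":[-402,252.5,-3.5],"angular":[0,0,-71.84]},{"fingers":87,"delta_pos":[-402,252.5,-3.5],"angular":[0,0,-71.84]},{"fingers":87,"delta_pos":[-402,252.5,-3.5],"angular":[0,0,-71.84]},{"fingers":87,"delta_pos":[-402,252.5,-3.5],"angular":[0,0,-71.84]},{"fingers":87,"delta_pos":[-402,252.5,-3.5],"angular":[0,0,-71.84]},{"fingers":87,"delta_pos":[-402,252.5,-3.5],"angular":[0,0,-71.84]},{"fingers":87,"delta_pos":[-402,252.5,-3.5],"angular":[0,0,-71.84]},{"fingers":87,"delta_pos":[-402,252.5,-3.5],"angular":[0,0,-71.84]}]}}

```text
clock: 1.5
tool_pos: [0.5023, -0.2973, 0.2304]
orientation: [-179.9, -0.0, -92.4]
force: [-0.4, -0.7, 0.6]
opening: 0.0872
gripper_force: 0.0
```

```bash
python3 go.py 471.6,247.9,200,-92.7
```

```text
1.5 [ 502.3 -297.3  230.4] [-179.94   -0.    -92.44] F [-0.4 -0.7  0.6] open 87.2 grip 0.0
471.6,247.9,200,-92.7 pos [-543.4   54.    30.3] ang [-0.06 -0.    0.26]
```

Request:
{"fn": "apply_moves", "kwargs": {"deltas": [{"fingers":87,"delta_pos":[-546,54.2,30],"angular":[0,0,0]},{"fingers":87,"delta_pos":[-546,54.2,30],"angular":[0,0,0]},{"fingers":87,"delta_pos":[-546,54.2,30],"angular":[0,0,0]},{"fingers":87,"delta_pos":[-546,54.2,30],"angular":[0,0,0]},{"fingers":87,"delta_pos":[-546,54.2,30],"angular":[0,0,0]},{"fingers":87,"delta_pos":[-546,54.2,30],"angular":[0,0,0]},{"fingers":87,"delta_pos":[-546,54.2,30],"angular":[0,0,0]},{"fingers":87,"delta_pos":[-546,54.2,30],"angular":[0,0,0]},{"fingers":87,"delta_pos":[-546,54.2,30],"angular":[0,0,0]},{"fingers":87,"delta_pos":[-546,54.2,30],"angular":[0,0,0]}]}}

```text
clock: 2.5
tool_pos: [0.4737, 0.2007, 0.2032]
orientation: [-179.9, 0.0, -92.7]
force: [1.1, -0.1, 0.6]
opening: 0.0873
gripper_force: 0.0
```

```bash
python3 - <<'E'
from h import *
t=avg("top",2); s=avg("side",4)
cv2.imwrite("pics/t1.png",t);cv2.imwrite("pics/s1.png",s)
A=np.zeros((600,800,3),np.uint8)
A[:600,:400]=crop(t,170,190,50,75,8)
A[:300,400:]=cv2.copyMakeBorder(crop(s,350,203,50,37,8),0,4,0,0,0)
A[300:,400:]=cv2.copyMakeBorder(crop(t,355,275,50,37,8),0,4,0,0,0)
cv2.imwrite("pics/c3.png",A)
E
python3 go.py 471.6,247.9,200,-92.7
```

```text
2.8 [474.1 198.1 202.8] [ 1.7999e+02 -1.0000e-02 -9.2700e+01] F [ 0.1  0.2 -0.7] open 87.2 grip 0.0
471.6,247.9,200,-92.7 pos [-49.7   4.8   2.7] ang [ 0.01 -0.01 -0.  ]
```

View pics/c3.png

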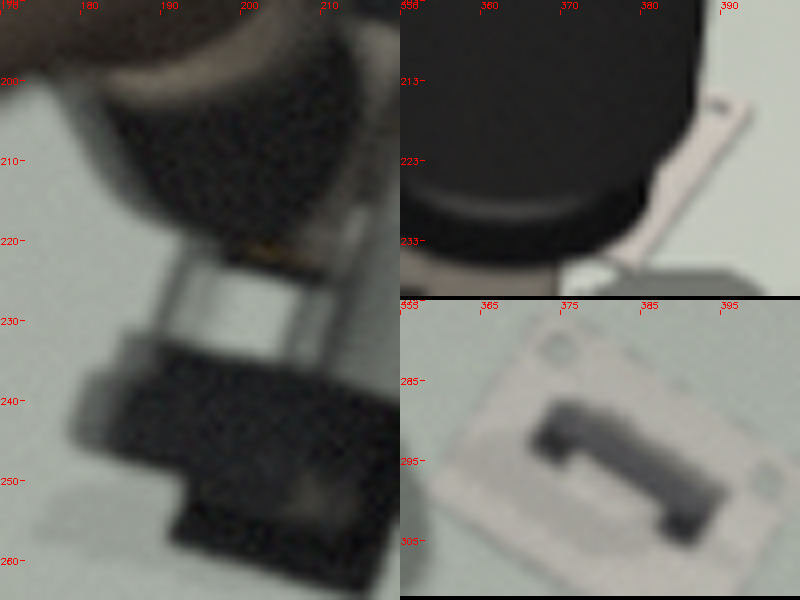

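Request:
{"fn": "apply_moves", "kwargs": {"deltas": [{"fingers":87,"delta_pos":[-49.7,4.8,2.7],"angular":[0,0,0]},{"fingers":87,"delta_pos":[-49.7,4.8,2.7],"angular":[0,0,0]},{"fingers":87,"delta_pos":[-49.7,4.8,2.7],"angular":[0,0,0]},{"fingers":87,"delta_pos":[-49.7,4.8,50],"angular":[0,0,0]},{"fingers":87,"delta_pos":[-49.7,4.8,80],"angular":[0,0,0]},{"fingers":87,"delta_pos":[-49.7,4.8,110],"angular":[0,0,0]},{"fingers":87,"delta_pos":[-49.7,4.8,135],"angular":[0,0,0]},{"fingers":87,"delta_pos":[-49.7,4.8,150],"angular":[0,0,0]},{"fingers":87,"delta_pos":[-49.7,4.8,154],"angular":[0,0,0]},{"fingers":87,"delta_pos":[-49.7,4.8,154],"angular":[0,0,0]}]}}

```text
clock: 3.8
tool_pos: [0.4719, 0.2472, 0.0487]
orientation: [180.0, -0.0, -92.8]
force: [0.2, -0.7, -0.3]
opening: 0.0866
gripper_force: 0.0
```

Request:
{"fn": "apply_moves", "kwargs": {"deltas": [{"fingers":28,"delta_pos":[0,0,0],"angular":[0,0,0]},{"fingers":28,"delta_pos":[0,0,0],"angular":[0,0,0]},{"fingers":28,"delta_pos":[0,0,0],"angular":[0,0,0]},{"fingers":28,"delta_pos":[0,0,0],"angular":[0,0,0]},{"fingers":28,"delta_pos":[0,0,0],"angular":[0,0,0]},{"fingers":24,"delta_pos":[0,0,0],"angular":[0,0,0]},{"fingers":24,"delta_pos":[0,0,0],"angular":[0,0,0]},{"fingers":24,"delta_pos":[0,0,0],"angular":[0,0,0]}]}}

```text
clock: 4.6
tool_pos: [0.4717, 0.2484, 0.0487]
orientation: [180.0, -0.0, -92.7]
force: [-0.0, -0.3, -0.7]
opening: 0.0287
gripper_force: 0.0
```

```bash
python3 go.py
python3 - <<'E'
from h import *
t=avg("top",4); cv2.imwrite("pics/t2.png",t)
A=np.zeros((600,800,3),np.uint8)
A[:600,:400]=crop(t,170,205,50,75,8)
A[:480,400:]=crop(t,355,268,50,60,8)
cv2.imwrite("pics/c4.png",A)
E
```

```text
4.6 [471.7 248.4  48.7] [180.   -0.  -92.7] F [-0.  -0.3 -0.7] open 28.7 grip 0.0
```

View pics/c4.png

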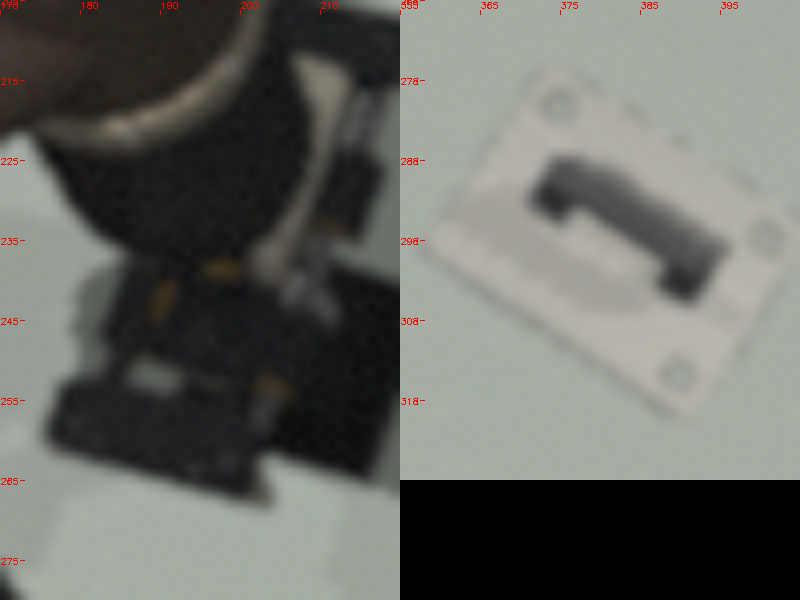

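Request:
{"fn": "apply_moves", "kwargs": {"deltas": [{"fingers":20,"delta_pos":[0,0,0],"angular":[0,0,0]},{"fingers":18,"delta_pos":[0,0,0],"angular":[0,0,0]},{"fingers":10,"delta_pos":[0,0,0],"angular":[0,0,0]},{"fingers":10,"delta_pos":[0,0,0],"angular":[0,0,0]}]}}

```text
clock: 5.2
tool_pos: [0.4725, 0.2486, 0.049]
orientation: [-179.9, 0.0, -92.7]
force: [4.9, -1.6, -1.4]
opening: 0.0203
gripper_force: 30.0
```

```bash
python3 go.py
python3 - <<'E'
from fit import *
C=lambda X,Y:pix(X,Y,355,268,8,400)
S=lambda X,Y:pix(X,Y,350,203,8,0,300)
h=[((.032,.047,.004),(560,104)),((.032,-.047,.004),(767,238)),((-.032,-.047,.004),(679,374))]
k=[((.045,.06,.004),(545,65)),((-.045,-.06,.004),(688,418)),((-.045,.06,.004),(432,248))]
to=[("top",p,C(*q)) for p,q in h+k]
so=[("side",p,S(*q)) for p,q in [((.032,.047,.004),(60,487)),((.032,-.047,.004),(160,361)),((-.032,-.047,.004),(313,408))]]
for o in (to[:3],to,so,to+so): fit(o,[.44,-.31,-.4])
E
```

```text
5.2 [472.5 248.6  49. ] [-1.7993e+02  3.0000e-02 -9.2690e+01] F [ 4.9 -1.6 -1.4] open 20.3 grip 30.0
[  0.4423  -0.3143 -21.2329] res px [[0.0, 0.1], [0.1, -0.0], [-0.1, -0.0]]
[  0.4421  -0.3145 -20.7553] res px [[-0.1, 0.2], [0.1, -0.1], [0.1, -0.0], [0.5, -0.6], [0.4, 0.4], [-1.1, 0.1]]
[  0.4421  -0.3139 -21.6518] res px [[0.1, -0.0], [0.1, 0.1], [-0.2, -0.0]]
[  0.442   -0.3145 -20.9315] res px [[-0.1, 0.2], [0.1, -0.0], [0.1, 0.0], [0.5, -0.6], [0.3, 0.4], [-1.1, 0.1], [0.2, -0.0], [-0.0, -0.0], [-0.3, -0.2]]
```

Request:
{"fn": "apply_moves", "kwargs": {"deltas": [{"fingers":10,"delta_pos":[0,-1,0],"angular":[0,0,0]},{"fingers":10,"delta_pos":[0,-1,-10],"angular":[0,0,0]},{"fingers":10,"delta_pos":[0,-1,-25],"angular":[0,0,0]},{"fingers":10,"delta_pos":[0,-1,-40],"angular":[0,0,0]},{"fingers":10,"delta_pos":[0,-1,-65],"angular":[0,0,0]},{"fingers":10,"delta_pos":[0,-1,-100],"angular":[0,0,0]},{"fingers":10,"delta_pos":[0,-1,-120],"angular":[0,0,0]},{"fingers":10,"delta_pos":[0,-1,-120],"angular":[0,0,0]}]}}

```text
clock: 6.0
tool_pos: [0.4735, 0.2493, 0.1721]
orientation: [-179.8, 0.2, -92.7]
force: [-0.1, 0.6, -1.6]
opening: 0.0194
gripper_force: 30.0
```

```bash
python3 - <<'E'
import numpy as np
for x,y,w in[(561.3,-93.4,13.07),(561.9,-94.2,13.14)]:
    c,s=np.cos(np.radians(w)),np.sin(np.radians(w)); print(x-102*s,y+102*c)
E
python3 go.py 538.5,5.5,170,-76.9
```

```text
538.2335870157295 5.957639827237642
538.712216004042 5.129384742667142
6.0 [473.5 249.3 172.1] [-179.83    0.21  -92.68] F [-0.1  0.6 -1.6] open 19.4 grip 30.0
538.5,5.5,170,-76.9 pos [240.5 -76.3   1.5] ang [ -0.2    0.18 -15.78]
```

Request:
{"fn": "apply_moves", "kwargs": {"deltas": [{"fingers":10,"delta_pos":[50,-16,0],"angular":[0,0,-3.5]},{"fingers":10,"delta_pos":[100,-32,0],"angular":[0,0,-7]},{"fingers":10,"delta_pos":[140,-45,0],"angular":[0,0,-10]},{"fingers":10,"delta_pos":[180,-57,0],"angular":[0,0,-12]},{"fingers":10,"delta_pos":[215,-68,0],"angular":[0,0,-14]},{"fingers":10,"delta_pos":[240.5,-77,0],"angular":[0,0,-15.8]},{"fingers":10,"delta_pos":[240.5,-77,20],"angular":[0,0,-15.8]},{"fingers":10,"delta_pos":[240.5,-77,50],"angular":[0,0,-15.8]},{"fingers":10,"delta_pos":[240.5,-77,70],"angular":[0,0,-15.8]},{"fingers":10,"delta_pos":[240.5,-77,70],"angular":[0,0,-15.8]}]}}

```text
clock: 7.0
tool_pos: [0.5352, 0.0037, 0.0953]
orientation: [179.6, 0.0, -77.0]
force: [-1.0, -0.5, -1.3]
opening: 0.0198
gripper_force: 30.0
```

```bash
python3 - <<'E'
from h import *
t=avg("top",3); s=avg("side",3); cv2.imwrite("pics/t3.png",t);cv2.imwrite("pics/s3.png",s)
A=np.zeros((600,800,3),np.uint8)
A[:600,:400]=crop(s,305,235,50,75,8)
A[:600,400:]=crop(t,260,210,50,75,8)
cv2.imwrite("pics/c5.png",A)
E
python3 go.py 538.7,5.5,100,-76.9
```

```text
7.3 [539.    4.9  99.9] [-1.7989e+02  1.0000e-02 -7.6880e+01] F [-0.2 -0.3 -1.8] open 20.0 grip 30.0
538.7,5.5,100,-76.9 pos [-0.7  0.1 -0.1] ang [-0.11  0.01  0.02]
```

View pics/c5.png

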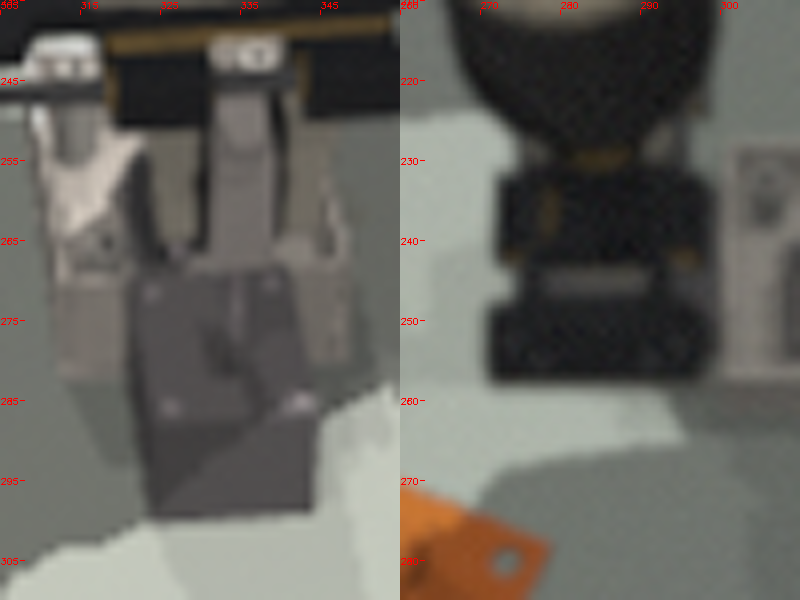

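Run:
```python
from h import *
w=np.radians(13.1); Rz=np.array([[np.cos(w),-np.sin(w)],[np.sin(w),np.cos(w)]])
c=np.array([.539,.0049]); zb=.0999+.0188-.0605
def P(x,y,z): q=c+Rz@[x,y]; return [*q,z]
for nm,p in dict(blL=P(-.002,.01,zb),blR=P(.002,.01,zb),hL=P(-.01,.018,zb+.035),hR=P(.01,.018,zb+.035),hTL=P(-.01,.018,zb+.08),slot=[.5385,.0055,.045]).items():
    for n,x0,y0 in(("side",305,235),("top",260,210)):
        u=proj(n,[p])[0]; print(nm,n,np.round(((u-[x0,y0]+.5)*8-.5),0))
```

```text
blL side [234. 336.]
blL top [196. 250.]
blR side [222. 337.]
blR top [196. 240.]
hL side [266. 268.]
hL top [169. 239.]
hR side [203. 273.]
hR top [170. 189.]
hTL side [271. 158.]
hTL top [162. 198.]
slot side [224. 347.]
slot top [222. 258.]
```

Request:
{"fn": "apply_moves", "kwargs": {"deltas": [{"fingers":10,"delta_pos":[-0.4,-0.9,0],"angular":[0,0,0]},{"fingers":10,"delta_pos":[-0.4,-0.9,6],"angular":[0,0,0]},{"fingers":10,"delta_pos":[-0.4,-0.9,11],"angular":[0,0,0]},{"fingers":10,"delta_pos":[-0.4,-0.9,14],"angular":[0,0,0]},{"fingers":10,"delta_pos":[-0.4,-0.9,17],"angular":[0,0,0]},{"fingers":10,"delta_pos":[-0.4,-0.9,20],"angular":[0,0,0]},{"fingers":10,"delta_pos":[-0.4,-0.9,23],"angular":[0,0,0]},{"fingers":10,"delta_pos":[-0.4,-0.9,23],"angular":[0,0,0]}]}}

```text
clock: 8.1
tool_pos: [0.5394, 0.0052, 0.0754]
orientation: [-180.0, 0.0, -76.9]
force: [3.0, 0.4, -0.9]
opening: 0.0201
gripper_force: 30.0
```

```bash
python3 go.py
```

```text
8.1 [539.4   5.2  75.4] [-179.98    0.    -76.9 ] F [ 3.   0.4 -0.9] open 20.1 grip 30.0
```

Request:
{"fn": "apply_moves", "kwargs": {"deltas": [{"fingers":10,"delta_pos":[-0.1,-0.6,4],"angular":[0,0,0]},{"fingers":10,"delta_pos":[-0.1,-0.6,8],"angular":[0,0,0]},{"fingers":10,"delta_pos":[-0.1,-0.6,12],"angular":[0,0,0]},{"fingers":10,"delta_pos":[-0.1,-0.6,16],"angular":[0,0,0]},{"fingers":10,"delta_pos":[-0.1,-0.6,20],"angular":[0,0,0]},{"fingers":10,"delta_pos":[-0.1,-0.6,22],"angular":[0,0,0]},{"fingers":10,"delta_pos":[-0.1,-0.6,24],"angular":[0,0,0]},{"fingers":10,"delta_pos":[-0.1,-0.6,24],"angular":[0,0,0]}]}}

```text
clock: 8.9
tool_pos: [0.5395, 0.0053, 0.0518]
orientation: [180.0, -0.0, -76.9]
force: [-1.3, -0.4, 1.0]
opening: 0.02
gripper_force: 30.0
```

```bash
python3 go.py
```

```text
8.9 [539.5   5.3  51.8] [ 1.7998e+02 -1.0000e-02 -7.6900e+01] F [-1.3 -0.4  1. ] open 20.0 grip 30.0
```

Request:
{"fn": "apply_moves", "kwargs": {"deltas": [{"fingers":10,"delta_pos":[0,0,1],"angular":[0,0,0]},{"fingers":10,"delta_pos":[0,0,2],"angular":[0,0,0]},{"fingers":10,"delta_pos":[0,0,2],"angular":[0,0,0]}]}}

```text
clock: 9.2
tool_pos: [0.5395, 0.0052, 0.0517]
orientation: [-180.0, -0.0, -76.9]
force: [-8.3, 1.3, 21.2]
opening: 0.0197
gripper_force: 30.0
```

Request:
{"fn": "apply_moves", "kwargs": {"deltas": [{"fingers":10,"delta_pos":[0,0,-1.7],"angular":[0,0,0]},{"fingers":40,"delta_pos":[0,0,-1.7],"angular":[0,0,0]},{"fingers":60,"delta_pos":[0,0,-1.7],"angular":[0,0,0]},{"fingers":60,"delta_pos":[0,0,-1.7],"angular":[0,0,0]},{"fingers":60,"delta_pos":[0,0,-1.7],"angular":[0,0,0]},{"fingers":60,"delta_pos":[0,0,-1.7],"angular":[0,0,0]},{"fingers":60,"delta_pos":[0,0,-20],"angular":[0,0,0]},{"fingers":60,"delta_pos":[0,0,-60],"angular":[0,0,0]},{"fingers":60,"delta_pos":[0,0,-110],"angular":[0,0,0]},{"fingers":60,"delta_pos":[0,0,-120],"angular":[0,0,0]}]}}

```text
clock: 10.2
tool_pos: [0.5427, 0.0058, 0.1755]
orientation: [-179.5, -0.0, -76.8]
force: [0.7, 0.8, -0.3]
opening: 0.0599
gripper_force: 0.0
```

```bash
python3 go.py 443,-314.2,160,-111.3
```

```text
10.2 [542.7   5.8 175.5] [-1.7951e+02 -3.0000e-02 -7.6840e+01] F [ 0.7  0.8 -0.3] open 59.9 grip 0.0
443,-314.2,160,-111.3 pos [288.9 170.   14.2] ang [-0.48  0.12 34.46]
```

Request:
{"fn": "apply_moves", "kwargs": {"deltas": [{"fingers":80,"delta_pos":[40,23,0],"angular":[0,0,4.5]},{"fingers":80,"delta_pos":[80,46,0],"angular":[0,0,9]},{"fingers":80,"delta_pos":[122,70,0],"angular":[0,0,14]},{"fingers":80,"delta_pos":[165,95,0],"angular":[0,0,20]},{"fingers":80,"delta_pos":[208,120,0],"angular":[0,0,25]},{"fingers":80,"delta_pos":[245,141,0],"angular":[0,0,29]},{"fingers":80,"delta_pos":[272,157,6],"angular":[0,0,32]},{"fingers":80,"delta_pos":[289.3,166.5,12],"angular":[0,0,34.4]},{"fingers":80,"delta_pos":[289.3,166.5,12],"angular":[0,0,34.4]},{"fingers":80,"delta_pos":[289.3,166.5,12],"angular":[0,0,34.4]}]}}

```text
clock: 11.2
tool_pos: [0.4428, -0.3144, 0.1575]
orientation: [180.0, 0.0, -111.3]
force: [1.4, 0.2, -0.9]
opening: 0.08
gripper_force: 0.0
```

```bash
python3 go.py 443,-314.2,15.5,-111.3
python3 - <<'E'
from h import *
t=avg("top",3); s=avg("side",3); cv2.imwrite("pics/t4.png",t);cv2.imwrite("pics/s4.png",s)
A=np.zeros((600,800,3),np.uint8)
A[:600,:400]=crop(s,305,225,50,75,8)
A[:600,400:]=crop(t,260,210,50,75,8)
cv2.imwrite("pics/c6.png",A)
E
```

```text
11.2 [ 442.8 -314.4  157.5] [ 179.97    0.   -111.34] F [ 1.4  0.2 -0.9] open 80.0 grip 0.0
443,-314.2,15.5,-111.3 pos [ -0.3  -0.2 142. ] ang [ 0.03  0.   -0.04]
```

View pics/c6.png

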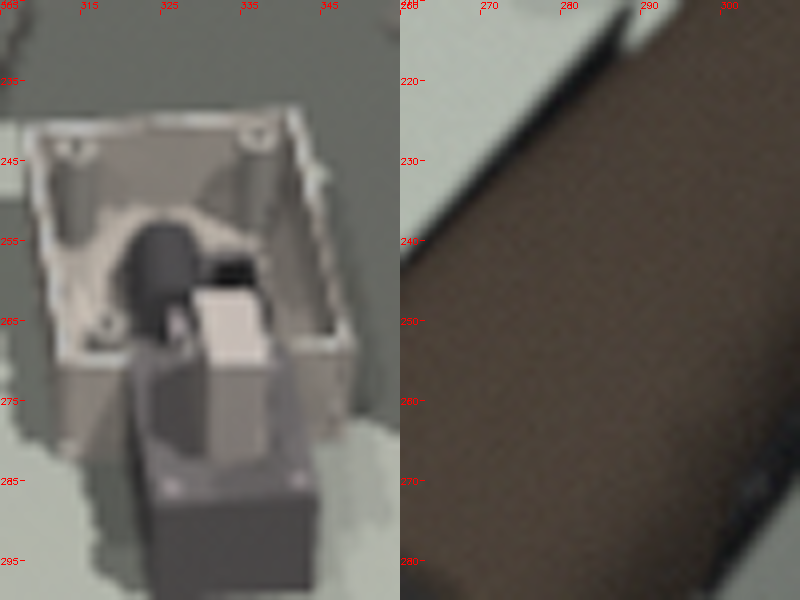

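The side view shows the gauge upright on the block, with its shoulder at about (332, 283). Next is the cover.

Request:
{"fn": "apply_moves", "kwargs": {"deltas": [{"fingers":80,"delta_pos":[-0.3,-0.2,40],"angular":[0,0,0]},{"fingers":80,"delta_pos":[-0.3,-0.2,75],"angular":[0,0,0]},{"fingers":80,"delta_pos":[-0.3,-0.2,105],"angular":[0,0,0]},{"fingers":80,"delta_pos":[-0.3,-0.2,128],"angular":[0,0,0]},{"fingers":80,"delta_pos":[-0.3,-0.2,139],"angular":[0,0,0]},{"fingers":80,"delta_pos":[-0.3,-0.2,142],"angular":[0,0,0]},{"fingers":80,"delta_pos":[-0.3,-0.2,142],"angular":[0,0,0]},{"fingers":30,"delta_pos":[-0.3,-0.2,142],"angular":[0,0,0]},{"fingers":20,"delta_pos":[-0.3,-0.2,142],"angular":[0,0,0]},{"fingers":20,"delta_pos":[-0.3,-0.2,142],"angular":[0,0,0]}]}}

```text
clock: 12.5
tool_pos: [0.4439, -0.3141, 0.0167]
orientation: [-179.9, 0.0, -111.3]
force: [0.2, 0.5, 0.3]
opening: 0.0609
gripper_force: 0.0
```

Request:
{"fn": "apply_moves", "kwargs": {"deltas": [{"fingers":20,"delta_pos":[0,0,0],"angular":[0,0,0]},{"fingers":20,"delta_pos":[0,0,0],"angular":[0,0,0]},{"fingers":14,"delta_pos":[0,0,0],"angular":[0,0,0]},{"fingers":10,"delta_pos":[0,0,0],"angular":[0,0,0]},{"fingers":0,"delta_pos":[0,0,0],"angular":[0,0,0]},{"fingers":0,"delta_pos":[0,0,0],"angular":[0,0,0]}]}}

```text
clock: 13.1
tool_pos: [0.4435, -0.314, 0.0158]
orientation: [-180.0, 0.0, -111.3]
force: [0.6, -0.5, 0.9]
opening: 0.0136
gripper_force: 0.2
```

```bash
python3 go.py
```

```text
13.1 [ 443.5 -314.    15.8] [-179.99    0.   -111.3 ] F [ 0.6 -0.5  0.9] open 13.6 grip 0.2
```

Request:
{"fn": "apply_moves", "kwargs": {"deltas": [{"fingers":0,"delta_pos":[0,0,0],"angular":[0,0,0]},{"fingers":0,"delta_pos":[0,0,0],"angular":[0,0,0]},{"fingers":0,"delta_pos":[0,0,0],"angular":[0,0,0]}]}}

```text
clock: 13.4
tool_pos: [0.4435, -0.314, 0.0158]
orientation: [-180.0, -0.0, -111.3]
force: [0.1, -0.7, -1.2]
opening: 0.0117
gripper_force: 30.0
```

Request:
{"fn": "apply_moves", "kwargs": {"deltas": [{"fingers":0,"delta_pos":[0,0,-10],"angular":[0,0,0]},{"fingers":0,"delta_pos":[0,0,-30],"angular":[0,0,0]},{"fingers":0,"delta_pos":[0,0,-60],"angular":[0,0,0]},{"fingers":0,"delta_pos":[0,0,-95],"angular":[0,0,0]},{"fingers":0,"delta_pos":[0,0,-115],"angular":[0,0,0]},{"fingers":0,"delta_pos":[0,0,-120],"angular":[0,0,0]},{"fingers":0,"delta_pos":[0,0,-120],"angular":[0,0,0]}]}}

```text
clock: 14.1
tool_pos: [0.4432, -0.3137, 0.1362]
orientation: [-180.0, 0.0, -111.3]
force: [-0.2, -0.7, -3.8]
opening: 0.0119
gripper_force: 30.0
```

```bash
python3 go.py 562.2,-93.8,135,-76.9
```

```text
14.1 [ 443.2 -313.7  136.2] [-1.7996e+02  3.0000e-02 -1.1132e+02] F [-0.2 -0.7 -3.8] open 11.9 grip 30.0
562.2,-93.8,135,-76.9 pos [-248.2  -30.9    1.3] ang [-5.000e-02  2.000e-02 -3.442e+01]
```

Request:
{"fn": "apply_moves", "kwargs": {"deltas": [{"fingers":0,"delta_pos":[-40,-5,0],"angular":[0,0,-5]},{"fingers":0,"delta_pos":[-80,-10,0],"angular":[0,0,-11]},{"fingers":0,"delta_pos":[-120,-15,0],"angular":[0,0,-17]},{"fingers":0,"delta_pos":[-160,-20,0],"angular":[0,0,-23]},{"fingers":0,"delta_pos":[-195,-24,0],"angular":[0,0,-28]},{"fingers":0,"delta_pos":[-225,-28,0],"angular":[0,0,-32]},{"fingers":0,"delta_pos":[-243,-30,1],"angular":[0,0,-34]},{"fingers":0,"delta_pos":[-248.2,-30.9,1.3],"angular":[0,0,-34.42]},{"fingers":0,"delta_pos":[-248.2,-30.9,1.3],"angular":[0,0,-34.42]},{"fingers":0,"delta_pos":[-248.2,-30.9,1.3],"angular":[0,0,-34.42]}]}}

```text
clock: 15.1
tool_pos: [0.5614, -0.0946, 0.1337]
orientation: [179.9, 0.0, -77.0]
force: [-0.4, -0.2, -3.9]
opening: 0.0118
gripper_force: 30.0
```

```bash
python3 go.py 562.2,-93.8,82,-76.9
```

```text
15.1 [561.4 -94.6 133.7] [ 1.799e+02  1.000e-02 -7.696e+01] F [-0.4 -0.2 -3.9] open 11.8 grip 30.0
562.2,-93.8,82,-76.9 pos [-0.6 -1.1 51.7] ang [ 0.1   0.01 -0.06]
```

Request:
{"fn": "apply_moves", "kwargs": {"deltas": [{"fingers":0,"delta_pos":[0,0,10],"angular":[0,0,0]},{"fingers":0,"delta_pos":[0,0,22],"angular":[0,0,0]},{"fingers":0,"delta_pos":[0,0,34],"angular":[0,0,0]},{"fingers":0,"delta_pos":[0,0,44],"angular":[0,0,0]},{"fingers":0,"delta_pos":[0,0,50],"angular":[0,0,0]},{"fingers":0,"delta_pos":[0,0,53],"angular":[0,0,0]},{"fingers":0,"delta_pos":[0,0,53],"angular":[0,0,0]},{"fingers":0,"delta_pos":[0,0,53],"angular":[0,0,0]}]}}

```text
clock: 15.9
tool_pos: [0.5627, -0.0939, 0.0818]
orientation: [-180.0, -0.0, -76.9]
force: [-0.4, 0.3, -2.9]
opening: 0.0117
gripper_force: 30.0
```

```bash
python3 go.py 562.2,-93.8,82,-76.9
python3 - <<'E'
from h import *
t=avg("top",4); s=avg("side",4); cv2.imwrite("pics/t5.png",t);cv2.imwrite("pics/s5.png",s)
A=np.zeros((600,800,3),np.uint8)
A[:600,:400]=crop(s,303,225,50,75,8)
A[:600,400:]=crop(t,296,205,50,75,8)
cv2.imwrite("pics/c7.png",A)
E
```

```text
15.9 [562.7 -93.9  81.8] [-1.7997e+02 -1.0000e-02 -7.6870e+01] F [-0.4  0.3 -2.9] open 11.7 grip 30.0
562.2,-93.8,82,-76.9 pos [-0.2  0.4 -0.2] ang [-0.03 -0.01  0.03]
```

View pics/c7.png

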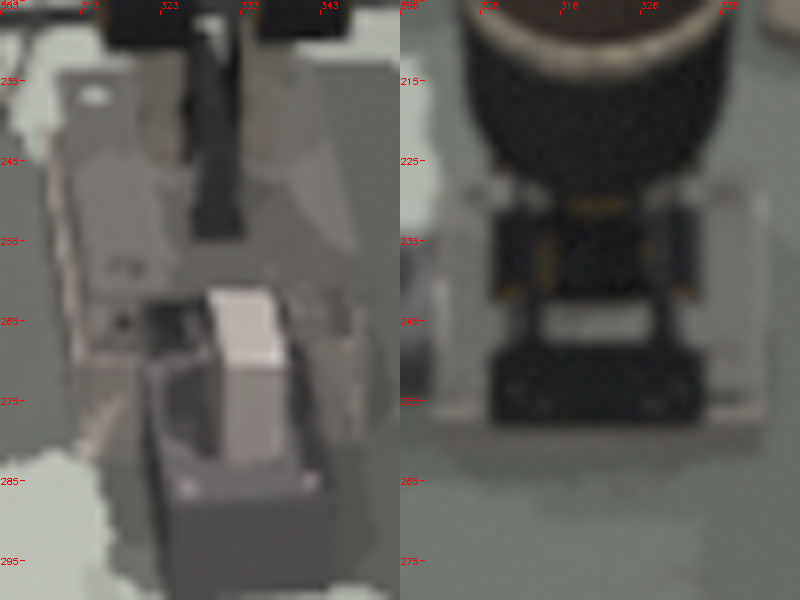

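Run:
```python
from h import *
t=avg("top",10); s=avg("side",10); cv2.imwrite("pics/t6.png",t);cv2.imwrite("pics/s6.png",s)
A=np.zeros((600,800,3),np.uint8)
tl={}
def put(im,nm,cx,cy,w,h,X,Y,sc=20):
    c=im[cy-h//2:cy-h//2+h,cx-w//2:cx-w//2+w].astype(float)
    lo,hi=np.percentile(c,2),np.percentile(c,98); c=np.clip((im.astype(float)-lo)/(hi-lo)*255,0,255).astype(np.uint8)
    A[Y:Y+h*sc,X:X+w*sc]=crop(c,cx-w//2,cy-h//2,w,h,sc); print(nm,"origin",cx-w//2,cy-h//2,"at",X,Y)
w=np.radians(13.07)
for n,b in(("side",(560.8,-92.,12.99)),("top",(561.9,-94.2,13.14))):
    w=np.radians(b[2])
    for k,x,y in(("a",32,47),("b",32,-47),("c",-32,-47)):
        P=[b[0]+x*np.cos(w)-y*np.sin(w),b[1]+x*np.sin(w)+y*np.cos(w)]
        print(n,k,np.round(proj(n,[[P[0]/1e3,P[1]/1e3,.070]])[0],2))
put(s,"s_a",319,258,12,14,0,0); put(s,"s_b",315,237,12,14,270,0)
put(t,"t_a",306,229,12,14,540,0); put(t,"t_b",337,229,12,14,0,300); put(t,"t_c",338,249,12,14,270,300)
cv2.imwrite("pics/c8.png",A)
```

```text
side a [318.13 258.21]
side b [314.28 236.3 ]
side c [337.23 234.9 ]
top a [305.17 229.1 ]
top b [335.84 229.03]
top c [336.08 248.8 ]
s_a origin 313 251 at 0 0
s_b origin 309 230 at 270 0
t_a origin 300 222 at 540 0
t_b origin 331 222 at 0 300
t_c origin 332 242 at 270 300
```

View pics/c8.png

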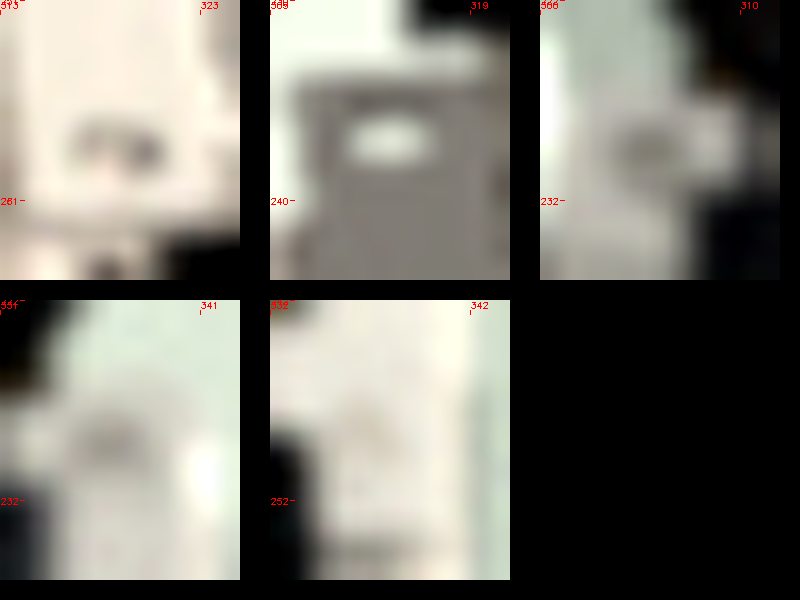

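The side view puts holes a and b at (318.3, 257.9) and (314.4, 236.6). The top view puts a and b at (305.0, 228.9) and (336.0, 228.5). All four are within about 0.5 px (about 1.5 mm) of their predicted positions over the posts. Hole c is only faint in the top view, at about (336.4, 247.8), roughly 1 px off. The seated gauge gives the same housing pose, so I'm handing in.

```bash
python3 go.py; python3 -c "
from plant import ctrl; print(ctrl.close_job())"
```

```text
17.3 [562.3 -93.9  81.5] [180.     0.   -76.88] F [-0.6  0.8 -3.5] open 11.6 grip 30.0
the job is handed in; nothing more can be done
None
```

I handed the job in at 17.3 s: the gauge is fully home in the slot and released, and the cover is held level about 2 cm above the posts with its holes over the threads to within about 1–2 mm (hole c, faint in the images, read about 1 px or 3 mm off); the hand-in gave no verdict.

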